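# Rock the paint-pot dispenser's gate over to the empty lane

### The arm

A 6-joint arm with a two-finger parallel gripper is mounted at the origin on the work surface. World frame = base frame: x ahead of the robot, y to its left, z up, the work surface at z = 0. Lengths are in m, angles in rad, forces in N, time in s.
With the tool pointing down it reaches from about 0.25 to 0.725 m from the base axis. Payload 4 kg.
Tool frame: the origin (TCP) lies midway between the tips of the shut fingers; the grasp point (between the pads) lies 19 mm behind it; z points along the fingers, y is the direction in which the jaws open and shut (so a half turn about z gives the same grasp; the last joint's range is limited). The gripper opens to 85 mm and grips with 20 to 120 N. Pads are 22 mm wide; open, the fingers measure 114 mm over their backs; the gripper's body (76 mm by 85 mm) begins 54 mm behind the grasp point. The pads swing forward as they close: fully open they stand 13 mm farther back than shut.
Start: joints at [1.281, 0.241, 0.005, 1.335, 0, 1.571], TCP at [0.143, 0.479, 0.231] pointing down, gripper open.
Joint ranges: [-2.72, 2.72], [-1.05, 1.87], [-1.09, 1.28], [-1.99, 2.15], [-1.42, 1.44], [-3.14, 3.14]. Speed limits (rad/s): [2.79, 2.79, 3.14, 3.14, 3.14, 3.14].

### API

Orientations are given as a unit quaternion [x, y, z, w].
In Python, from workcell import bot, eyes, job gives the robot as it stands.
- The arm moves only by the shell command python3 -m crank 'ROWS'. ROWS is a JSON object of lists of equal length, an entry for each row: "dr": the turn, a rotation vector about the tool's x, y, z in rad, a list of three; "travel": the shift along the tool's x, y, z in m, a list of three; "hand": the finger opening in m, from 0 to 0.0854. In form: {"dr": [[wx, wy, wz], ...], "travel": [[x, y, z], ...], "hand": [hand, ...]}. A call has 1 to 10 rows; each row is the pose to reach, as a shift and turn from the pose commanded when the call began, along the tool's axes at that moment; what a row does not reach only later rows make up. A row lasts 1/8 s, in which the tool goes at most 62.5 mm and 10.7 degrees, less where a joint would pass 70% of its speed; a pose out of reach is approached as far as the arm can. A call with a gripper value outside its range is refused whole. The fingers move at their own pace and stop on an object; the grip force is fixed at half the most. Time passes only in rows, so rows that repeat a pose let the fingers close. It gives the time, the measured TCP pose, the force and the opening at its end, in the units of the state.
- bot.get_obs(): the state, without advancing time (a new reading comes with each control period).
- eyes.camera(name): name is "scene" or "side" or "wrist"; returns a dict with "color" (384x512x3 uint8, red, green, blue), "K" (3x3 intrinsics, pixels), "D" ([k1, k2, p1, p2, k3] as OpenCV has them; the pictures are not rectified), "R" (3x3) and "t" (3): a world point X has camera coordinates R X + t; the wrist camera has in their place "T_tool_cam" (4x4, takes a point from camera to tool coordinates, whose origin is the TCP and whose axes are the flange's). Camera axes: x right, y down, z forward; pixel columns grow to the right and rows downward; lengths in m; the calibration is good to about 2 mm. A picture is of the moment at which its call begins: read the wrist's pose just before it. There is no depth.
- job.job_done(): hands the job in, once; it reports no verdict.
The state is a dict: "clock": time; "joint_pos": joint angles; "joint_vel": joint speeds; "tau": joint torques, N m; "eef_pos": TCP position; "tool_rot": TCP orientation; "ft_force": force on the tool from outside, world axes, zero at the start; "ft_torque": the same for the moment, N m; "grip_width": finger opening in m.
Only numpy, scipy, OpenCV 4.12 (cv2) and the standard library are available. Lean on these libraries where they do the work, as an engineer would, in place of code of your own. Each camera call takes 0.05 s, during which the arm holds its last target.

### The job

The left lane of the paint-pot dispenser is full and three pots are waiting in the tower. With the fingers, press the raised orange thumb pad of the seesaw gate down as far as it goes, so that all three waiting pots roll down into the empty right lane and the gate stays over. Work only the gate: do not touch or lift the pots, leave the pots in the left lane where they are, and do not disturb the other things on the table.

Things in the scene. Friction and masses are not known exactly. Their poses are not given: they have to be found in the camera images.
- dispenser: plywood and clear acrylic paint-pot dispenser, fixed: base 110 x 350 x 12 mm, clear upright tower (60 mm wide in y, 45 deep in x, mouth 315 mm up), two lanes sloping down left and right from it to end lips 149 mm out. Origin: centre of the base's underside; x points away from the side it is worked from (the rocker bar is on its -x side), y towards the left lane, z up
- gate (a joint): angle (rad) of the seesaw gate about its level shaft along the dispenser's x axis. +0.45 (stop): left (+y) end down, pots roll into the left lane; 0: level; -0.45 (stop): right (-y) end down, pots roll into the right lane. A friction washer holds it wherever it is left; rocking it takes about 1 to 1.5 N on a pad
- pivot (a point): point on the gate's shaft, in the middle of the tower, 120 mm above the table
- pad_left (a point): centre of the top face of the left orange thumb pad at the end of the aluminium rocker bar; moves with the gate. Pad 42 (x) x 34 (y) x 8 mm; in the gate's frame 68 mm to -x, 100 mm to the left of the shaft and 10 mm above it. On a stop its face tilts 0.45 rad and it is about 43 mm higher or lower than when level. Its middle is about 45 mm clear of the tower and lanes in x
- pad_right (a point): the same on the right (-y) orange thumb pad: 68 mm to -x and 100 mm to the right of the shaft
- lane_pot1: paint pot no. 1 from the lip in the left lane, lying on its side (axis along the dispenser's x), 34 mm across and long, about 32 g; origin at its centre; free to roll
- lane_pot2: paint pot no. 2 from the lip in the left lane, lying on its side (axis along the dispenser's x), 34 mm across and long, about 32 g; origin at its centre; free to roll
- lane_pot3: paint pot no. 3 from the lip in the left lane, lying on its side (axis along the dispenser's x), 34 mm across and long, about 32 g; origin at its centre; free to roll
- lane_pot4: paint pot no. 4 from the lip in the left lane, lying on its side (axis along the dispenser's x), 34 mm across and long, about 32 g; origin at its centre; free to roll
- wait_pot1: lowest waiting pot, lying on its side on top of the gate's plank (34 mm across and long, about 32 g; origin at its centre)
- wait_pot2: second waiting pot, in the tower above the first; same size
- wait_pot3: third waiting pot, on top of the second; same size
- spare_pot_mid (a point): one upright lidded paint pot, 34 mm across and 34 mm tall, cream; point at its centre
- brush: thin artist's brush, 195 mm long, 8 mm thick, lying on the cloth
- palette_knife: palette knife, 190 mm long, 14 mm thick, lying on the cloth
- tape: roll of cream masking tape lying flat, 80 mm across, 24 mm high
- varnish: amber varnish bottle, 52 mm across, 120 mm tall; origin at the centre of its underside
- water_glass: clear glass, 72 mm across, 95 mm tall; origin at the centre of its underside
- eraser: white eraser 55 x 24 x 13 mm; origin at the centre of its underside

How it is judged:
By the outcome, as a careful person would: the job done as asked, in the order asked, and still so for the second after the job is handed in, with the robot touching nothing.
It also fails if it takes over 34 s, if anything falls off the work surface, if the arm or the gripper's body presses on something with over 40 N, if the wrist force passes 120 N, or if a joint passes its speed limit or range.

## Working session

There is one attempt and no reset: what is moved stays moved. The work goes in short steps, Python scripts to look and compute and a shell command to move; the robot and the scene stay as the last step left them, time stands still between calls to the robot, and variables do not carry over. Pictures are saved under pics/ and viewed, and the job is handed in when it is done.

```bash
mkdir -p pics; ls
python3 - <<'E'
from workcell import bot, eyes, job
import cv2,json,pickle
o=bot.get_obs();print(o)
d={}
for n in ("scene","side","wrist"):
    c=eyes.camera(n); d[n]=c
    cv2.imwrite(f"pics/{n}0.png",cv2.resize(c["color"][:,:,::-1],(768,576)))
    print(n,{k:v for k,v in c.items() if k!="color"})
pickle.dump((o,d),open("s0.pkl","wb"))
E
```

```text
pics
{'clock': 0.0, 'joint_pos': array([1.28101956e+00, 2.41423189e-01, 3.71014939e-03, 1.33520316e+00,
       9.76401402e-06, 1.57079949e+00]), 'joint_vel': array([-0.00103715,  0.00120103, -0.00097389,  0.00127915, -0.00062553,
       -0.00024098]), 'tau': array([-1.14598611e-04, -3.72316039e+01,  2.52409315e+01,  1.68459018e-02,
        1.85429785e-04,  1.95534852e-05]), 'eef_pos': array([0.14268324, 0.47854069, 0.23040249]), 'tool_rot': array([ 1.44383475e-01,  9.89521242e-01, -1.04812313e-03, -1.57864522e-04]), 'ft_force': array([-0.2874332 ,  0.15626605, -0.82596105]), 'ft_torque': array([ 0.01949397,  0.02006578, -0.02062437]), 'grip_width': 0.08543076103913448}
scene {'K': array([[357.82804249,   0.        , 251.63322144],
       [  0.        , 357.82804249, 194.83007333],
       [  0.        ,   0.        ,   1.        ]]), 'D': array([0.01693031, 0.        , 0.        , 0.        , 0.        ]), 'R': array([[ 0.61057951,  0.79174403,  0.01827729],
       [ 0.53622791, -0.39632604, -0.74524177],
       [-0.58279695,  0.46483015, -0.66654381]]), 't': array([-0.36264083, -0.18
[... 365 characters left out ...]
4],
       [ 0.08629974, -0.80871018, -0.58184207]]), 't': array([0.54974216, 0.13139201, 1.61650628])}
wrist {'K': array([[334.27580812,   0.        , 252.93284856],
       [  0.        , 334.27580812, 186.8835897 ],
       [  0.        ,   0.        ,   1.        ]]), 'D': array([0.01533829, 0.        , 0.        , 0.        , 0.        ]), 'T_tool_cam': array([[ 9.67409655e-04, -9.49908747e-01, -3.12525898e-01,
         8.01272312e-02],
       [ 9.99999452e-01,  1.04422136e-03, -7.84123096e-05,
        -3.45960760e-04],
       [ 4.00830757e-04, -3.12525651e-01,  9.49909236e-01,
        -1.42144252e-01],
       [ 0.00000000e+00,  0.00000000e+00,  0.00000000e+00,
         1.00000000e+00]])}
```

View pics/scene0.png

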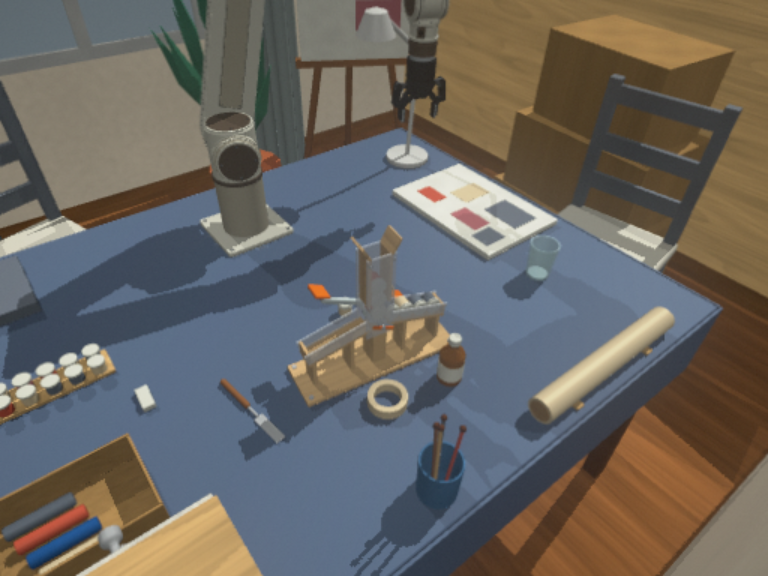

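View pics/side0.png

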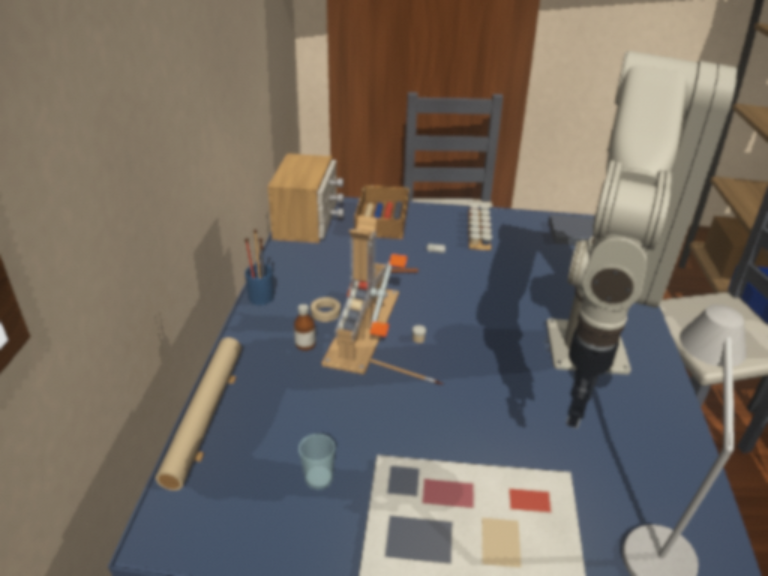

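View pics/wrist0.png

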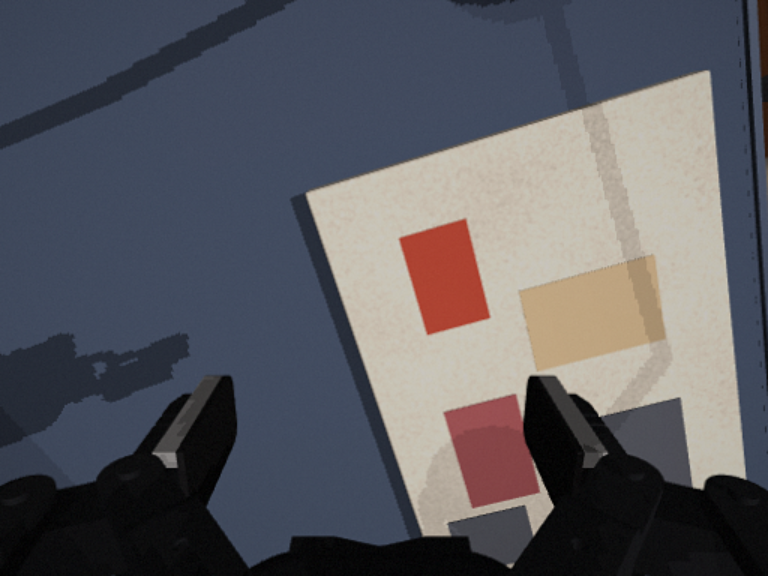

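The scene and side views both show the dispenser ahead of the arm. One pad is at side (398,260), on the far/right side and apparently raised, and the other is at (380,329). I'll zoom in to measure them.

Run:
```python
import cv2,pickle
o,d=pickle.load(open("s0.pkl","rb"))
a=d["side"]["color"][135:265,205:305,::-1]
b=d["scene"]["color"][145:275,180:320,::-1]
cv2.imwrite("pics/sidez.png",cv2.resize(a,None,fx=5.8*0.78,fy=5.8*0.78,interpolation=cv2.INTER_CUBIC))
cv2.imwrite("pics/scenez.png",cv2.resize(b,None,fx=4.5,fy=4.5,interpolation=cv2.INTER_CUBIC))
```

```text
(no output)
```

View pics/sidez.png

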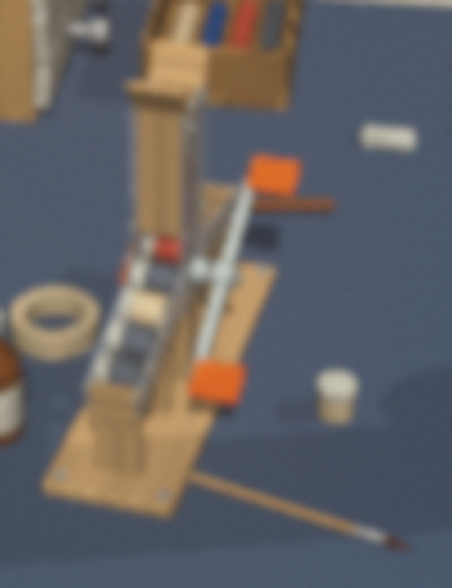

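View pics/scenez.png

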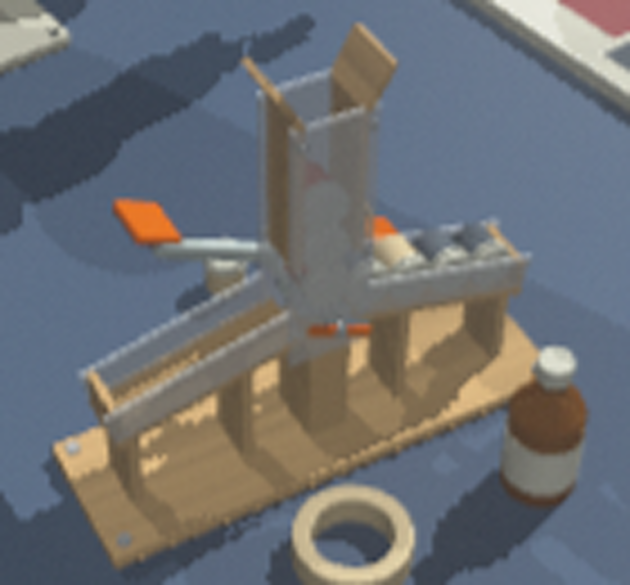

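```bash
cat > h.py <<'E'
import numpy as np,cv2,pickle
from scipy.optimize import least_squares
def proj(c,P):
    r,_=cv2.Rodrigues(c["R"]); return cv2.projectPoints(np.array(P,float).reshape(-1,1,3),r,c["t"],c["K"],c["D"])[0][:,0]
def disp(p,P):
    x,y,a=p; c,s=np.cos(a),np.sin(a); P=np.array(P,float)
    return np.c_[x+c*P[:,0]-s*P[:,1],y+s*P[:,0]+c*P[:,1],P[:,2]]
def pad(q,side):
    y=.1*side;z=.01;return [-.068,y*np.cos(q)+z*np.sin(q),.12-y*np.sin(q)+z*np.cos(q)]
E
python3 - <<'E'
from h import *
o,d=pickle.load(open("s0.pkl","rb"))
q=.45
S=[("scene",[-.055,-.175,.012],(55,445)),("scene",[.055,-.175,.012],(120,552)),("scene",[.055,.175,.012],(547,355)),
("scene",pad(q,-1),(147,222)),("side",pad(q,-1),(275,172)),("side",pad(q,1),(218,380)),
("side",[.055,.175,.012],(45,482)),("side",[-.055,.175,.012],(170,512)),("side",[-.055,-.175,.012],(276,265))]
def px(n,u): 
    k,ox,oy=(4.5,180,145) if n=="scene" else (4.524,205,135)
    return np.array([(u[0]+.5)/k+ox-.5,(u[1]+.5)/k+oy-.5])
def f(p): return np.concatenate([proj(d[n],disp(p,[P]))[0]-px(n,u) for n,P,u in S])
r=least_squares(f,[.5,.1,0.],loss="soft_l1");print(r.x);print(f(r.x).reshape(-1,2).round(1))
p=r.x
print("padR",disp(p,[pad(q,-1)]),"padR down",disp(p,[pad(-q,-1)]),"padL",disp(p,[pad(q,1)]),"up",disp(p,[pad(-q,1)]))
# free pad triangulation
for nm,A in (("R",[("scene",(147,222)),("side",(275,172))]),):
    t=least_squares(lambda X:np.concatenate([proj(d[n],[X])[0]-px(n,u) for n,u in A]),[.4,0,.15]);print(nm,t.x,t.cost)
# heights free: other objects on the table
def ray(n,u,z):
    return least_squares(lambda X:proj(d[n],[[X[0],X[1],z]])[0]-px(n,u),[.4,0]).x
print("spare",ray("side",(337,380),.034)); print("brush",ray("side",(195,475),.005),ray("side",(405,545),.005))
print("knife handle",ray("side",(333,205),.007),ray("side",(258,206),.007));print("eraser",ray("side",(388,132),.013))
np.save("p.npy",p)
E
```

```text
[ 0.58304842 -0.00243243 -0.13542935]
[[-0.7 -0.7]
 [-0.4  0.9]
 [ 2.6  2.1]
 [ 0.5 -1.6]
 [-0.6  0.1]
 [ 0.3 -0.2]
 [ 0.3  0.6]
 [ 1.7 -0.6]
 [-0.5  0.2]]
padR [[ 0.50410088 -0.07816175  0.17250102]] padR down [[ 0.50292634 -0.0867814   0.08550792]] padL [[0.52841579 0.10027868 0.08550792]] up [[0.52724125 0.09165902 0.17250102]]
R [ 0.50412561 -0.08133894  0.1692264 ] 0.3743064943336513
spare [0.43517668 0.02390704]
brush [0.54410775 0.12786234] [0.36998621 0.18923858]
knife handle [ 0.45583376 -0.28849297] [ 0.52954298 -0.27645847]
eraser [ 0.40652031 -0.42703829]
```

Pose fit: dispenser at (0.583, -0.002), yaw -0.135. The raised right pad is at about (0.504, -0.079, 0.171), and free triangulation agrees within 3 mm. Next I'll work out the approach.

Run:
```python
from h import *
from scipy.spatial.transform import Rotation as Ro
from workcell import bot
o=bot.get_obs(); R=Ro.from_quat(o["tool_rot"]); p=np.load("p.npy")
T=disp(p,[[-.072,-.095,.245]])[0]; print("target",T,"travel",R.inv().apply(T-o["eef_pos"]))
ty=R.apply([0,1,0]); print("yaw to turn about tool z:", -((np.pi/2+p[2])-np.arctan2(ty[1],ty[0])), R.apply([0,0,1]))
```

```text
target [ 0.4988812  -0.08684143  0.245     ] travel [-0.50289615 -0.44020132 -0.01369303]
yaw to turn about tool z: -0.15439982750224912 [-4.83029649e-04 -1.53143040e-03 -9.99998711e-01]
```

```bash
python3 -m crank '{"dr":[[0,0,0],[0,0,0],[0,0,0],[0,0,0],[0,0,0],[0,0,0],[0,0,0],[0,0,0],[0,0,0],[0,0,0]],"travel":[[-0.015,-0.013,-0.01],[-0.04,-0.035,-0.014],[-0.075,-0.066,-0.014],[-0.11,-0.096,-0.014],[-0.145,-0.127,-0.014],[-0.18,-0.158,-0.014],[-0.215,-0.188,-0.014],[-0.25,-0.219,-0.014],[-0.285,-0.249,-0.014],[-0.32,-0.28,-0.014]],"hand":[0,0,0,0,0,0,0,0,0,0]}'
python3 -m crank '{"dr":[[0,0,0],[0,0,-0.03],[0,0,-0.07],[0,0,-0.11],[0,0,-0.15],[0,0,-0.154],[0,0,-0.154],[0,0,-0.154]],"travel":[[-0.035,-0.031,0],[-0.07,-0.061,0],[-0.105,-0.092,0],[-0.14,-0.122,0],[-0.165,-0.144,0],[-0.183,-0.16,0],[-0.183,-0.16,0],[-0.183,-0.16,0]],"hand":[0,0,0,0,0,0,0,0]}'
python3 - <<'E'
from h import *
from scipy.spatial.transform import Rotation as Ro
from workcell import bot,eyes
o=bot.get_obs(); c=eyes.camera("wrist"); s=eyes.camera("scene"); R=Ro.from_quat(o["tool_rot"]); p=np.load("p.npy")
pickle.dump((o,c,s),open("s1.pkl","wb"))
print(o["clock"],o["eef_pos"],R.apply([0,1,0]),o["ft_force"],o["grip_width"])
M=c["T_tool_cam"]; Rwc=R.as_matrix()@M[:3,:3]; twc=R.apply(M[:3,3])+o["eef_pos"]
cc=dict(c); cc["R"]=Rwc.T; cc["t"]=-Rwc.T@twc
im=c["color"][:,:,::-1].copy()
for P in (disp(p,[pad(.45,-1)])[0],):
    u=proj(cc,[P])[0]; print("pad pred",u); cv2.circle(im,tuple(int(v) for v in u),2,(0,255,0),-1)
cv2.imwrite("pics/wrist1.png",cv2.resize(im,(768,576))); cv2.imwrite("pics/scene1.png",cv2.resize(s["color"][100:292,140:396,::-1],(768,576)))
E
```

```text
clock: 1.4
eef_pos: [0.3699, 0.1172, 0.246]
tool_rot: [0.145, 0.989, 0.0, 0.001]
ft_force: [-0.0, 0.9, 0.1]
grip_width: 0.0002
clock: 2.4
eef_pos: [0.4983, -0.0862, 0.2455]
tool_rot: [0.068, 0.998, 0.0, -0.0]
ft_force: [0.6, 0.1, -0.1]
grip_width: 0.0001
2.4 [ 0.49832376 -0.08618279  0.24553244] [1.35817895e-01 9.90733783e-01 2.66292386e-04] [ 0.64077226  0.07990339 -0.14837068] 0.00012662728485430578
pad pred [266.07522757 206.25815755]
```

View pics/wrist1.png

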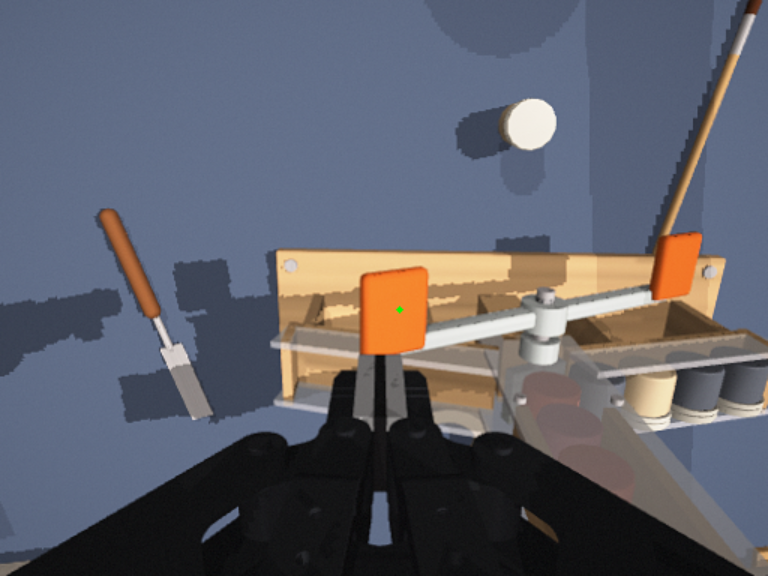

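View pics/scene1.png

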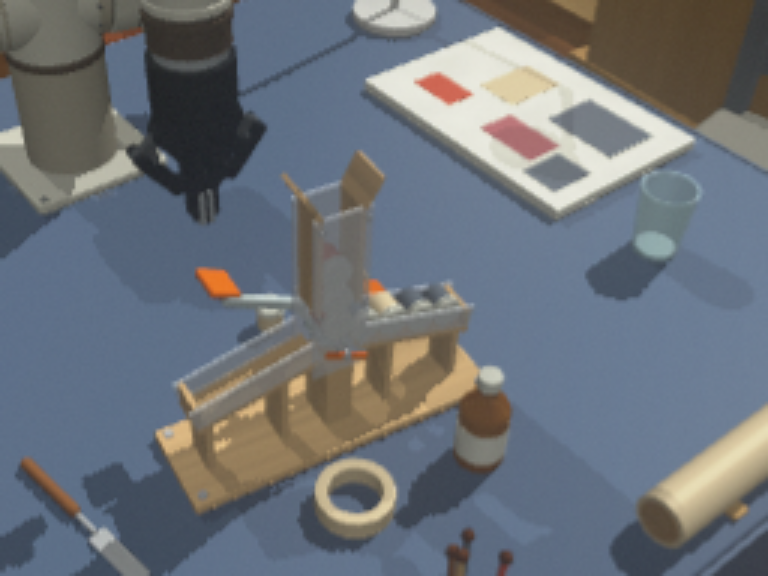

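The predicted pad centre (dot at 400,310) lies on the middle of the raised pad, and the fingers are shut above its outer part. The three waiting pots are in the tower and the right lane is empty, so I'll press down.

```bash
python3 -m crank '{"dr":[[0,0,0],[0,0,0],[0,0,0],[0,0,0],[0,0,0],[0,0,0],[0,0,0],[0,0,0],[0,0,0],[0,0,0]],"travel":[[0,0,0.02],[0,0,0.045],[0,0,0.06],[0,0,0.07],[0,0,0.08],[0,0,0.09],[0,0,0.10],[0,0,0.11],[0,0,0.12],[0,0,0.13]],"hand":[0,0,0,0,0,0,0,0,0,0]}'
python3 -m crank '{"dr":[[0,0,0],[0,0,0],[0,0,0]],"travel":[[0,0,0.008],[0,0,0.015],[0,0,0.02]],"hand":[0,0,0]}'
python3 - <<'E'
from h import *
from workcell import bot,eyes
o=bot.get_obs(); print(o["clock"],o["eef_pos"],o["ft_force"])
for n in ("scene","side"):
    s=eyes.camera(n)["color"]
    s=s[100:292,140:396] if n=="scene" else s[120:270,190:390]
    cv2.imwrite(f"pics/{n}2.png",cv2.resize(s[:,:,::-1],(768,576),interpolation=cv2.INTER_CUBIC))
E
```

```text
clock: 3.75
eef_pos: [0.4992, -0.0863, 0.1146]
tool_rot: [0.068, 0.998, -0.0, 0.0]
ft_force: [-0.3, -0.9, 1.4]
grip_width: 0.0002
clock: 4.12
eef_pos: [0.499, -0.0861, 0.0948]
tool_rot: [0.068, 0.998, 0.0, -0.0]
ft_force: [-0.4, -0.2, 0.4]
grip_width: -0.0002
4.125 [ 0.49900946 -0.08605025  0.09480854] [-0.41349487 -0.15763175  0.41817281]
```

View pics/scene2.png

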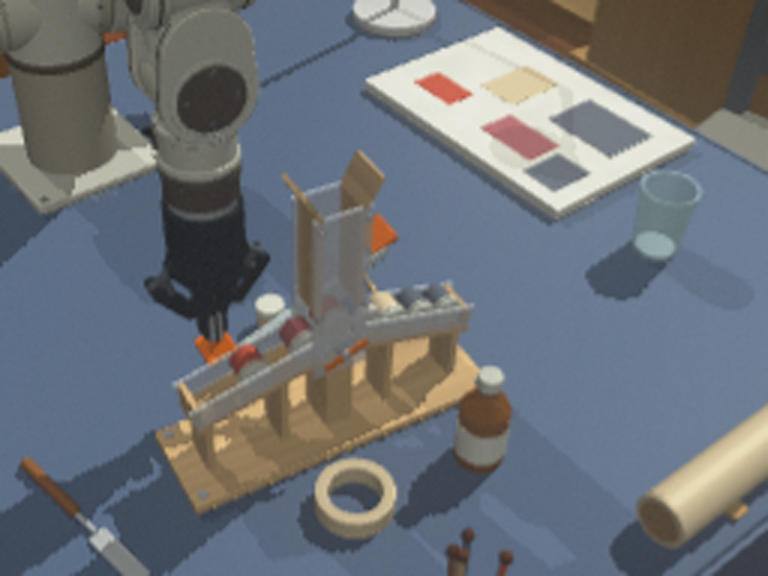

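View pics/side2.png

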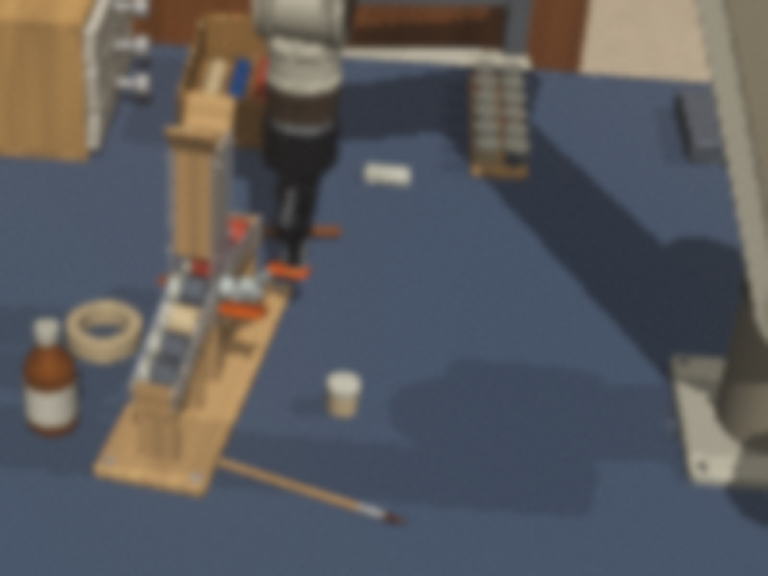

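The gate has swung over and the pots are rolling into the right lane (red and maroon at about scene (245,358) and (295,332)). I'll press on to the stop.

```bash
python3 -m crank '{"dr":[[0,0,0],[0,0,0],[0,0,0]],"travel":[[0,0,0.003],[0,0,0.006],[0,0,0.006]],"hand":[0,0,0]}'
python3 -m crank '{"dr":[[0,0,0],[0,0,0]],"travel":[[0,0,0.004],[0,0,0.004]],"hand":[0,0]}'
```

```text
clock: 4.6
eef_pos: [0.4991, -0.0863, 0.0892]
tool_rot: [0.068, 0.998, -0.0, -0.0]
ft_force: [0.5, 0.3, 0.1]
grip_width: 0.0001
clock: 4.85
eef_pos: [0.4996, -0.0862, 0.0879]
tool_rot: [0.068, 0.998, -0.0, 0.001]
ft_force: [-5.4, 1.2, 18.2]
grip_width: 0.0
```

An 18 N reaction at z = 0.088, matching the predicted 0.0855 at the stop, means it has bottomed out. I'll lift off gently straight up and look.

```bash
python3 -m crank '{"dr":[[0,0,0],[0,0,0],[0,0,0],[0,0,0],[0,0,0],[0,0,0],[0,0,0],[0,0,0],[0,0,0],[0,0,0]],"travel":[[0,0,0],[0,0,0],[0,0,-0.01],[0,0,-0.03],[0,0,-0.06],[0,0,-0.09],[0,0,-0.12],[0,0,-0.14],[0,0,-0.15],[0,0,-0.15]],"hand":[0,0,0,0,0,0,0,0,0,0]}'
python3 - <<'E'
from h import *
from scipy.spatial.transform import Rotation as Ro
from workcell import bot,eyes
o=bot.get_obs(); print(o["clock"],o["eef_pos"],o["ft_force"])
p=np.load("p.npy")
for n in ("scene","side","wrist"):
    c=eyes.camera(n); s=c["color"].copy()
    if n=="wrist":
        R=Ro.from_quat(o["tool_rot"]);M=c["T_tool_cam"]; W=R.as_matrix()@M[:3,:3]; t=R.apply(M[:3,3])+o["eef_pos"]; c["R"]=W.T; c["t"]=-W.T@t
    for sd in (1,-1):
        u=proj(c,disp(p,[pad(-.45,sd)]))[0]; cv2.circle(s,tuple(int(round(v)) for v in u),1,(0,255,0),-1)
    s={"scene":s[100:292,140:396],"side":s[120:270,190:390],"wrist":s}[n]
    cv2.imwrite(f"pics/{n}3.png",cv2.resize(s[:,:,::-1],(768,576),interpolation=cv2.INTER_CUBIC))
E
```

```text
clock: 6.1
eef_pos: [0.4994, -0.0863, 0.2355]
tool_rot: [0.068, 0.998, -0.0, 0.0]
ft_force: [0.3, -0.5, -0.6]
grip_width: 0.0003
6.1 [ 0.49939572 -0.08628769  0.23549046] [ 0.32252512 -0.46493306 -0.57832762]
```

View pics/wrist3.png

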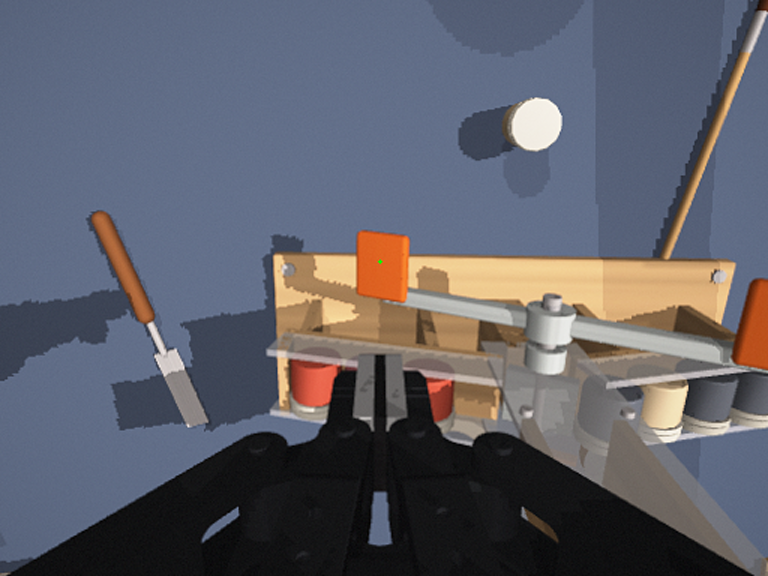

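View pics/scene3.png

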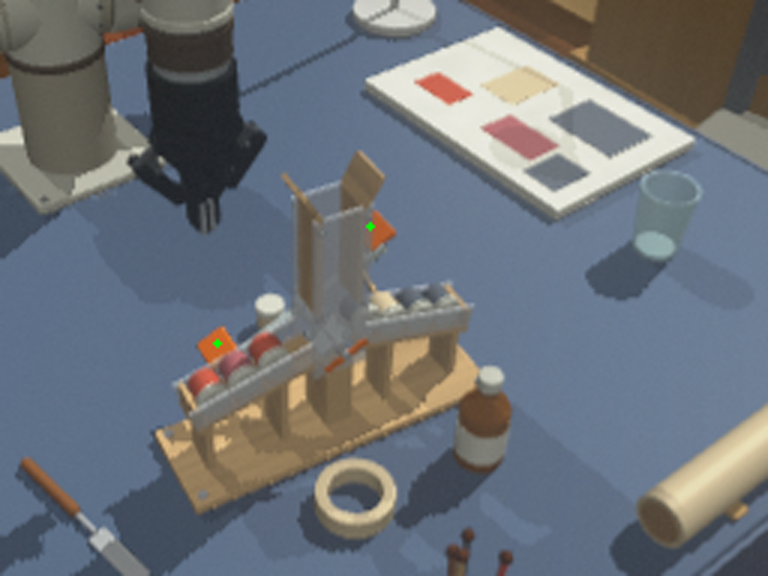

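View pics/side3.png

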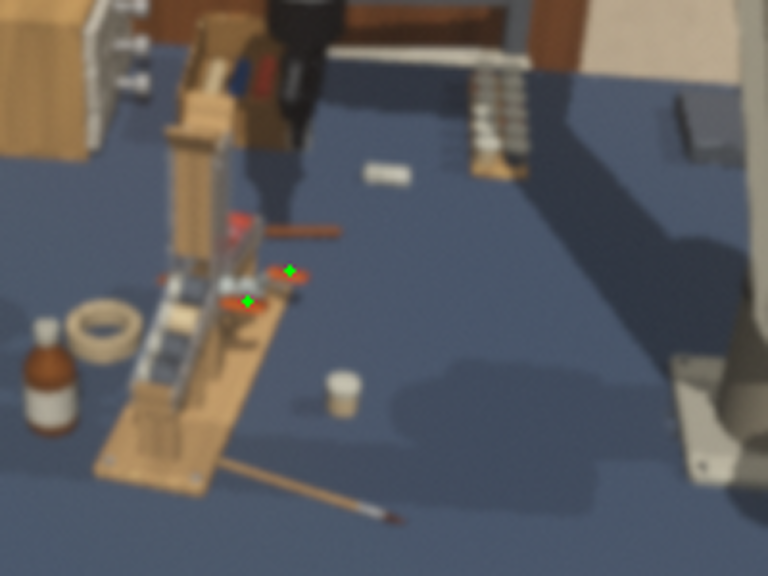

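All three red/maroon pots rest in the right lane (scene (203,382), (235,365), (265,347)). The tower is empty, and both pads sit on the -0.45 predictions in the scene and side views. The left-lane pots and the other items look unmoved, so I'm handing in.

```bash
python3 -c "
from workcell import job
print(job.job_done())"
```

```text
the job is handed in; nothing more can be done
None
```

The gate is over to the right, all three waiting pots are in the right lane, and the job was handed in at about 6 s of the 34 s allowed. I pressed the raised right pad straight down with the shut fingers until it stopped at z ≈ 0.088 m with an 18 N reaction, then lifted clear.

- **Gate:** after lift-off, both pads sat on the positions predicted for the -0.45 rad stop in the scene and side views. The right pad also matched in the wrist view.
- **Pots:** the three pots are against each other in the right lane and the tower is empty. I saw no movement of the left-lane pots, but the left lane is partly hidden from every camera and I did not measure their positions.
- **Other things on the table:** nothing looked disturbed by eye.
- **Measurements:** the free measurement of the pad before pressing differed by about 3 mm from the fitted position. That was too small to affect the press, and no check failed.

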